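# Rebuild the spindle stack and lock it with the bayonet cap

## Robot

A 6-joint arm with a two-finger parallel gripper is mounted at the origin on a cart in front of the work surface, level with it; the furniture and walls round the work are solid. World frame = base frame: x ahead of the robot, y to its left, z up, the work surface at z = 0. Lengths are in m, angles in degrees, forces in N, time in s.
With the tool pointing down it reaches from about 0.375 to 0.9 m from the base axis. Payload 3.1 kg.
Tool frame: the origin (TCP) lies at the very end of the fingers, on their centre line; the grasp point (between the pads) lies 19 mm behind it; z points along the fingers, y is the line along which they close (so a half turn about z gives the same grasp; the last joint's range is limited). The gripper opens to 87 mm and grips with 3 to 60 N. Pads are 19 mm wide; open, the fingers measure 117 mm over their backs; the gripper's body (75 mm by 190 mm) begins 51 mm behind the grasp point.
Start: joints at [61.679, 30.224, 82.088, -0, 67.689, -10.227], TCP at [0.194, 0.594, 0.223] pointing down, gripper open.
Joint ranges: [-176.69, 176.69], [-43.24, 126.21], [12.49, 139.97], [-82, 262], [0, 151.66], [-163.58, 163.58]. Speed limits (degrees/s): [159.86, 159.86, 180, 180, 180, 180].

## Interface

Orientations are given as a 3x3 rotation matrix whose columns are the frame's x, y, z axes.
In Python, from rig import readout, cams, bot gives the robot as it stands.
- The arm moves only by the shell command python3 -m inch 'ROWS'. ROWS is JSON, a list of rows, each a list of 5 numbers: the shift along the world's x, y, z in cm, then the turn about the world's z in degrees, then the finger opening in cm, from 0 to 8.7. In form: [[dx, dy, dz, twist, fingers], ...]. A call has 1 to 10 rows; each row is the pose to reach, as a shift and turn from the pose commanded when the call began; what a row does not reach only later rows make up. A row lasts 1/12 s, in which the tool goes at most 41.7 mm and 7.16 degrees, less where a joint would pass 70% of its speed; a pose out of reach is approached as far as the arm can. A call with a gripper value outside its range is refused whole. The fingers move at their own pace and stop on an object; the grip force is fixed at half the most. Time passes only in rows, so rows that repeat a pose let the fingers close. It gives the time, the measured TCP pose, the force, the opening and the grip force at its end, in the units of the state.
- readout.read_state(): the state, without advancing time (a new reading comes with each control period).
- cams.capture(name): name is "scene" or "top" or "wrist"; returns a dict with "image" (420x560x3 uint8, blue, green, red), "intrinsics" (3x3 intrinsics, pixels), "xyz" and "rotation" of the camera in the world; the wrist camera has in their place "tool_from_camera" (4x4, takes a point from camera to tool coordinates, whose origin is the TCP and whose axes are the flange's). Camera axes: x right, y down, z forward; pixel columns grow to the right and rows downward; lengths in m; the calibration is good to about 2 mm. The wrist camera is an equidistant fisheye: a pixel r from the principal point sees the ray r / f radians off the axis. A picture is of the moment at which its call begins: read the wrist's pose just before it. There is no depth.
- bot.hand_in(): hands the job in; it is judged then, once.
The state is a dict: "time_s": time; "joint_positions": joint angles; "qvel": joint speeds; "tau": joint torques, N m; "position": TCP position; "tcp_rot": TCP orientation; "force": force on the tool from outside, world axes, zero at the start; "moment": the same for the moment, N m; "opening": opening from 0.0 (shut) to 1.0 (fully open); "grasp_force": force on a finger pad.
Only numpy, scipy, OpenCV 4.12 (cv2) and the standard library are available. Lean on these libraries where they do the work, as an engineer would, in place of code of your own. Each camera call takes 0.05 s, during which the arm holds its last target. There are 200 camera calls.

## Task

Put the spindle back together: slide the bearing down the upright shaft until it rests on the sprung seat, then the brass spacer on top of it, then the red-rimmed bayonet cap with its recessed face up. Feel for the angle at which the cap drops over the brass cross bar, press it down against the spring, turn it until the bar can snap into a groove of the cap, and let go so that it stays locked. Be gentle: never lean on the spindle harder than about 40 N, and leave the T-handled driver and the pliers where they lie.

Things in the scene. Friction and masses are not known exactly. Their poses are not given: they have to be found in the camera images.
- stand: Fixed upright spindle on a round green flange. Origin: centre of the flange's underside, z up along the shaft. Flange 90 mm across, 20 mm high. Shaft 32 mm across up to z = 58 mm, then a cone to a neck 15 mm across from z = 62 to 86 mm, then a tapered nose to the top at z = 94 mm
- bar_mid (a point): Middle of the brass cross bar through the neck (z = 82 mm of the stand; underside 79, top 85): 30 mm long over its ends, 5 mm wide. It lies 0.3 to 2.5 rad anticlockwise (seen from above) from the stand's x axis, at an angle that differs each time and is NOT measured (these axes are the stand's): look at it, or feel for it with the cap. It is locked and does not turn
- seat_rest (a point): Centre of the unloaded seat's top face, 36 mm above the stand's origin, fixed to the stand. The seat is a dark steel ring 48 mm across on a coil spring round the shaft. The spring begins to give at 5 N and takes 0.8 N more per mm; the parts' own weight does not move it
- seat (a joint): How far the sprung seat is pressed down, 0 to 0.011 m (solid stop). With all three parts on and the robot off: about 0.004 when the cap is locked (bar in a groove), 0 when the bar does not hold the cap down, 0.007 when the bar bears on a rib between slot and groove
- bearing: Ball bearing, steel with a black shield, 56 mm outside, 35 mm bore, 14 mm high, lying flat, loose. Origin: centre of its underside, z up
- spacer: Plain brass spacer sleeve, 48 mm outside, 35 mm bore, 24 mm high, standing on end, loose. Origin: centre of its underside, z up
- cap: Bayonet retaining cap, red knurled rim 50 mm outside, steel inside, 12 mm high, bore 19 mm, lying with its recessed face up, loose. Origin: centre of its underside, z up; +x runs through one slot. On the shaft, a cap that has not found the bar stops with its underside at z = 85 mm of the stand (on the bar); one that has, at z = 74 mm (on the spacer)
- cap_slot (a point): Middle of the cap's slot on its +x side, at the underside, 13.5 mm from the cap's axis; the other slot is its mirror image on -x. The slots go right through, reach out to 17.5 mm radius and pass the cross bar when it lies within about 0.1 rad of the cap's x axis
- cap_face (a point): Centre of the cap's top, 12 mm above its underside. Two lines of grooves in it, 3 mm deep, lie 1.07 rad either side of the slot line; ribs between are full height. To lock: bar through the slots, press until the underside is below z = 67 mm of the stand (seat past 0.007), turn 1.07 rad either way, let up: the bar then sits in the grooves, to within 0.1 rad
- t_driver: T-handled driver with a blue and yellow grip, 136 x 112 x 25 mm, lying behind the spindle; bystander. Origin: centre of its underside
- pliers: Red-handled pliers, 147 x 36 x 10 mm, lying at the front left; bystander. Origin: centre of its underside
Things that resemble listed ones, but are neither listed nor needed, are in the scene too. Leave any orange look-alike of the bearing alone.

How it is judged (in metres and radians):
On the way, in this order (a step that is already met when the one before it is completed fails the run):
1. the bearing rests level on the seat round the shaft (horizontal distance between bearing and stand below 0.003 m and z of bearing in the frame of stand below 0.038 m and angle between bearing's own z axis and vertical below 0.08 rad), for 0.2 s.
2. the spacer rests on the bearing round the shaft (horizontal distance between spacer and stand below 0.003 m and z of spacer in the frame of bearing between 0.012 and 0.016 m and z of spacer in the frame of stand below 0.052 m and angle between spacer's own z axis and vertical below 0.08 rad), for 0.2 s.
3. the cap has dropped over the bar onto the spacer (horizontal distance between cap and stand below 0.003 m and z of cap in the frame of stand below 0.077 m and z of cap in the frame of spacer above 0.022 m), for 0.1 s.
At the end, for the whole second after the job is handed in: Bearing, spacer and cap are on the shaft in this order from below, each within 3 mm of the shaft's axis and lying on the one below (within 2 mm), the cap level to 0.08 rad and at rest, with the cross bar in its grooves: let go, it holds the seat pressed down by 2.8 to 5.6 mm (value of joint seat between 0.0028 and 0.0056 m and horizontal distance between each of bearing, spacer, cap and stand below 0.003 m and z of spacer in the frame of bearing between 0.012 and 0.016 m and z of cap in the frame of spacer between 0.022 and 0.026 m and angle between cap's own z axis and vertical below 0.08 rad and linear speed of cap below 0.02 m/s); the robot touches nothing.
It fails at once if the spindle or a part on it was pressed harder than 40 N (contact force between any of cap, spacer, bearing, the arm and stand above 40 N).
It fails at once if the T-handled driver or the pliers were moved by more than 20 mm (distance of any of t_driver, pliers from where it was at the start of the episode above 0.02 m).
It also fails if it takes over 72 s, if anything falls off the work surface, if the arm or the gripper's body presses on something with over 40 N, if the wrist force passes 120 N, or if a joint passes its speed limit or range.

## Working session

There is one attempt and no reset: what is moved stays moved. The work goes in short steps, Python scripts to look and compute and a shell command to move; the robot and the scene stay as the last step left them, time stands still between calls to the robot, and variables do not carry over. Pictures are saved under pics/ and viewed, at most 10 in all, crops included, and the job is handed in when it is done.

```bash
ls; mkdir -p pics; python3 - <<'E'
from rig import readout,cams
import cv2,json,pickle
s=readout.read_state();print(s)
d={}
for n in("scene","top","wrist"):
    c=cams.capture(n);d[n]=c;print(n,{k:v for k,v in c.items() if k!='image'})
pickle.dump(d,open('d.pkl','wb'))
for n in d: cv2.imwrite(f'pics/{n}0.png',d[n]['image'])
E
```

```text
pics
{'time_s': 0.0, 'joint_positions': array([ 6.16797997e+01,  3.02794335e+01,  8.21574536e+01, -1.21731574e-03,
        6.76898859e+01, -1.02263592e+01]), 'qvel': array([ 0.00339873,  0.08261067,  0.03043509,  0.04741831, -0.09417297,
        0.06434612]), 'tau': array([-9.42417537e-04, -4.40046072e+01, -1.76587415e+01,  6.30983664e-02,
        5.82568045e-02, -1.95998991e-04]), 'position': array([0.1937161 , 0.59343397, 0.22156071]), 'tcp_rot': array([[-9.50551441e-01,  3.10565440e-01, -1.03235314e-03],
       [ 3.10566931e-01,  9.50549500e-01, -1.95710250e-03],
       [ 3.73494363e-04, -2.18094135e-03, -9.99997552e-01]]), 'force': array([ 0.37586124, -0.67774589, -0.76180386]), 'moment': array([0.00500264, 0.01785833, 0.00031538]), 'grasp_force': 0.0, 'opening': 0.9998022217441104}
scene {'intrinsics': array([[505.10339813,   0.        , 280.07182895],
       [  0.        , 505.10339813, 217.40448215],
       [  0.        ,   0.        ,   1.        ]]), 'xyz': array([-0.04457163, -0.89112532,  0.99188533]), 'rotation': array([[ 0.86127802, -0.31630428,  0.39768301],
       [-0.
[... 308 characters left out ...]
 ]), 'rotation': array([[ 0.01065633, -0.98630776,  0.16457049],
       [-0.99993838, -0.01102295, -0.00131465],
       [ 0.0031107 , -0.16454634, -0.98636445]])}
wrist {'intrinsics': array([[325.1922621 ,   0.        , 280.08680384],
       [  0.        , 325.1922621 , 204.54823324],
       [  0.        ,   0.        ,   1.        ]]), 'tool_from_camera': array([[ 1.30279861e-03, -9.59316743e-01, -2.82329044e-01,
         7.79494642e-02],
       [ 9.99999131e-01,  1.19250647e-03,  5.62485724e-04,
         1.84700903e-03],
       [-2.02922762e-04, -2.82329532e-01,  9.59317463e-01,
        -1.61872688e-01],
       [ 0.00000000e+00,  0.00000000e+00,  0.00000000e+00,
         1.00000000e+00]])}
```

View pics/top0.png

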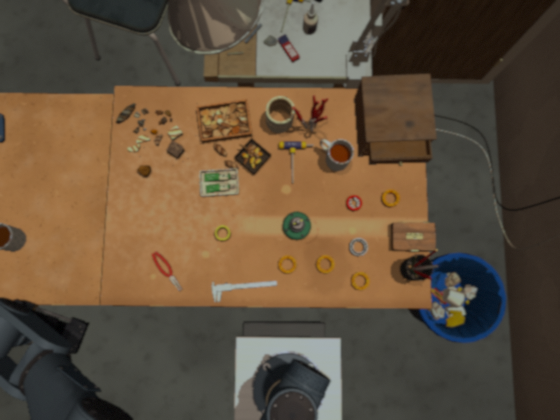

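View pics/scene0.png

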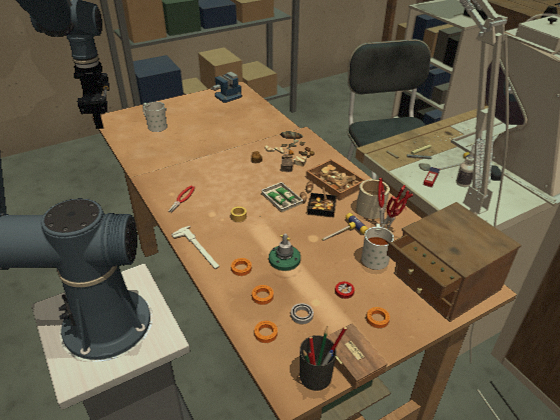

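Top view: the stand is at (297,225). The grey ring at (359,247) is the bearing; the look-alikes are the orange rings at (390,198), (288,265), (325,264) and (360,281). The red-rimmed cap is at (354,203) and the brass spacer at (222,233). T-driver at (292,155), pliers at (166,270). I'll confirm in an enlarged crop.

```bash
cat > h.py <<'E'
import numpy as np,cv2,pickle
def ray(c,u,v):
    K=c['intrinsics'];d=c['rotation']@np.array([(u-K[0,2])/K[0,0],(v-K[1,2])/K[1,1],1]);return c['xyz'],d
def at(c,u,v,z):
    o,d=ray(c,u,v);return o+d*(z-o[2])/d[2]
def wcam(s,c):
    R=s['tcp_rot'];T=c['tool_from_camera'];return R@T[:3,3]+s['position'],R@T[:3,:3]
def wat(s,c,u,v,z):
    K=c['intrinsics'];o,R=wcam(s,c);x=np.array([u-K[0,2],v-K[1,2]])/K[0,0];r=np.hypot(*x)
    d=R@np.array([*(x/r*np.sin(r) if r else x),np.cos(r)]);return o+d*(z-o[2])/d[2]
def wpix(s,c,p):
    K=c['intrinsics'];o,R=wcam(s,c);q=R.T@(np.asarray(p)-o);r=np.hypot(q[0],q[1]);t=np.arctan2(r,q[2]);return K[:2,2]+K[0,0]*t*q[:2]/r
E
python3 - <<'E'
from h import *
d=pickle.load(open('d.pkl','rb'));t=d['top'];s=d['scene']
for n,u,v,z,a,b in(("stand",297,225,.02,285,258),("bearing",359,247,.014,302,314),("cap",354,203,.012,344,288),("spacer",222,233,.024,238,212)):
    print(n,at(t,u,v,z).round(4),at(s,a,b,z).round(4))
im=t['image'];A=cv2.resize(im[190:270,210:410],None,fx=4,fy=4,interpolation=2)
B=cv2.resize(s['image'][195:335,225:400],(800,640)[:1]+(640,),interpolation=2)[:,:]
B=cv2.resize(s['image'][228:326,240:390],(400*1,261),interpolation=2);B=cv2.resize(s['image'][200:330,225:385],(340,276),interpolation=2)
o=np.zeros((600,800,3),np.uint8);o[:320]=A;o[320:596,:340]=B
cv2.imwrite('pics/crop1.png',o)
E
```

```text
stand [ 0.4933 -0.0259  0.02  ] [ 0.4851 -0.0406  0.02  ]
bearing [ 0.4272 -0.2189  0.014 ] [ 0.4228 -0.2261  0.014 ]
cap [ 0.5667 -0.2059  0.012 ] [ 0.5653 -0.2065  0.012 ]
spacer [0.465  0.2065 0.024 ] [0.4619 0.1991 0.024 ]
```

View pics/crop1.png

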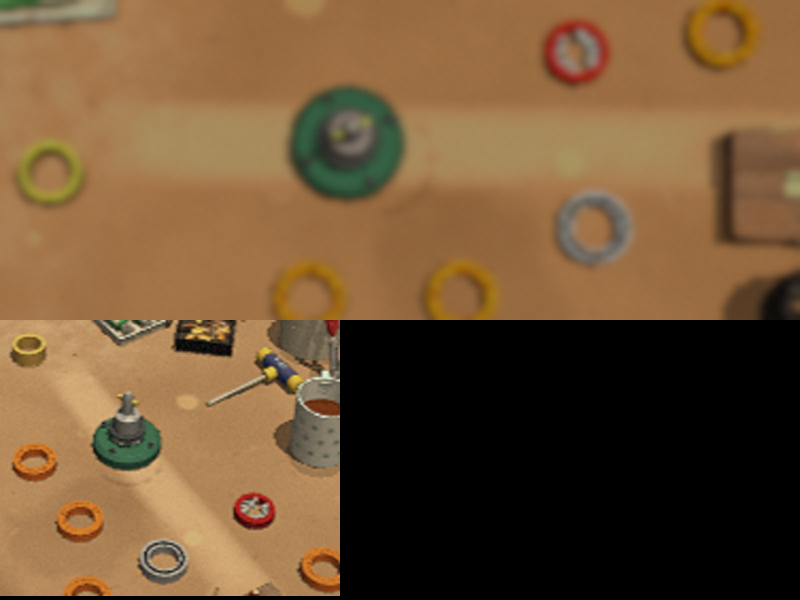

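The crop confirms it: the grey steel ring with the black shield is the bearing, in neither view orange. The red cap has its recessed face up, and the brass tube is the spacer. Moving over the stand for a wrist look.

```bash
python3 -m inch '[[28.6,-62.4,0,18,8.7],[28.6,-62.4,0,18,8.7],[28.6,-62.4,0,18,8.7],[28.6,-62.4,0,18,8.7],[28.6,-62.4,0,18,8.7],[28.6,-62.4,0,18,8.7],[28.6,-62.4,0,18,8.7],[28.6,-62.4,0,18,8.7],[28.6,-62.4,0,18,8.7],[28.6,-62.4,0,18,8.7]]'
```

```text
time_s: 0.98
position: [0.3676, 0.2142, 0.2226]
tcp_rot: [[-1.0, 0.001, 0.0], [0.001, 1.0, 0.0], [-0.0, 0.0, -1.0]]
force: [0.9, -0.2, -0.0]
opening: 0.998
grasp_force: 0.0
```

```bash
cat > snap.py <<'E'
import sys,pickle,cv2
from rig import readout,cams
s=readout.read_state();c=cams.capture('wrist');pickle.dump((s,c),open(sys.argv[1]+'.pkl','wb'));cv2.imwrite(f'pics/{sys.argv[1]}.png',c['image'])
print(s['time_s'],s['position'].round(4),s['joint_positions'].round(1),s['tcp_rot'][:,1].round(3))
E
python3 snap.py w_sp; python3 -m inch '[[10.9,-24.2,-4,0,8.7],[10.9,-24.2,-4,0,8.7],[10.9,-24.2,-4,0,8.7],[10.9,-24.2,-4,0,8.7],[10.9,-24.2,-4,0,8.7],[10.9,-24.2,-4,0,8.7],[10.9,-24.2,-4,0,8.7],[10.9,-24.2,-4,0,8.7],[10.9,-24.2,-4,0,8.7]]'; python3 snap.py w_st
```

```text
0.9833 [0.3676 0.2142 0.2226] [ 15.1  14.9 109.3   0.   55.8 -74.8] [0.001 1.    0.   ]
time_s: 1.78
position: [0.4762, -0.0265, 0.182]
tcp_rot: [[-1.0, 0.004, -0.001], [0.004, 1.0, 0.001], [0.001, 0.001, -1.0]]
force: [-0.2, 0.4, -0.7]
opening: 0.997
grasp_force: 0.0
1.7833 [ 0.4762 -0.0265  0.182 ] [ -16.7   22.5  105.3    0.    52.3 -106.4] [0.004 1.    0.001]
```

View pics/w_st.png

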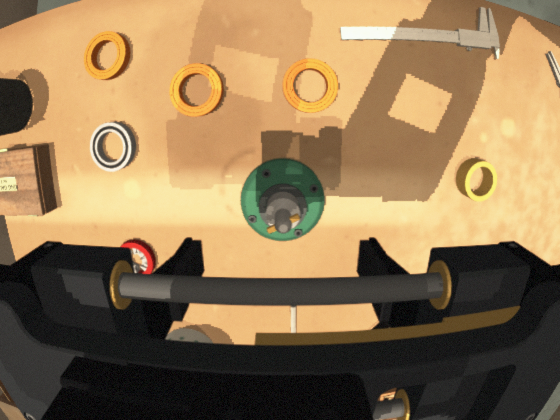

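Wrist view: the stand is at (283,199) with the bar near (283,228), the bearing at (113,147), the cap at (138,258) partly hidden by a finger, the spacer at (480,181). Enlarging the stand and bearing.

```bash
python3 - <<'E'
from h import *
s,c=pickle.load(open('w_st.pkl','rb'));im=c['image']
A=cv2.resize(im[150:250,230:330],(500,500),interpolation=2);B=cv2.resize(im[115:175,83:143],(300,300),interpolation=2)
s2,c2=pickle.load(open('w_sp.pkl','rb'))
p=wpix(s2,c2,[.465,.205,.024]).round().astype(int);print(p)
x,y=p-30;C=cv2.resize(c2['image'][y:y+60,x:x+60],(300,300),interpolation=2)
o=np.zeros((600,800,3),np.uint8);o[:500,:500]=A;o[:300,500:]=B;o[300:,500:]=C
cv2.imwrite('pics/crop2.png',o)
E
```

```text
[271 258]
```

View pics/crop2.png

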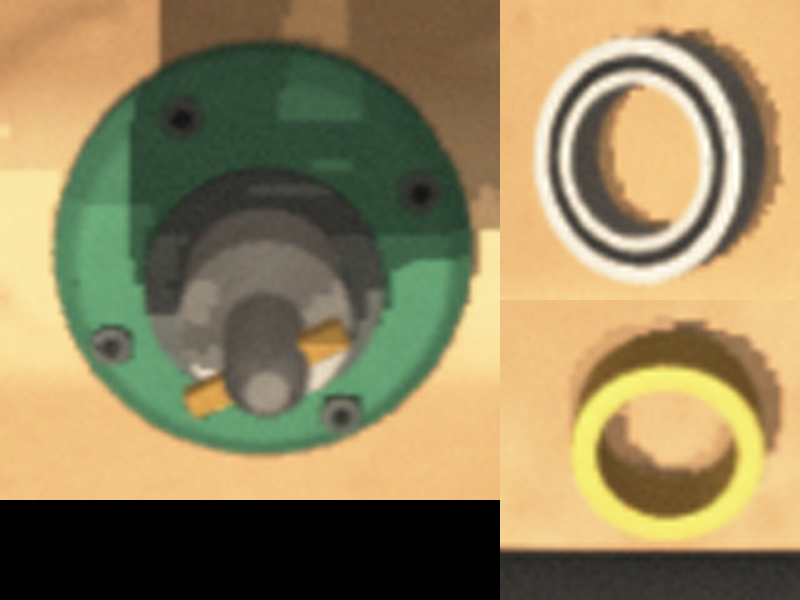

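```bash
python3 - <<'E'
from h import *
s,c=pickle.load(open('w_st.pkl','rb'))
f=lambda u,v:(230+u/5,150+v/5)
print('nose',wat(s,c,*f(266,393),.094),'flange',wat(s,c,*f(265,247),.02))
a=wat(s,c,*f(207,393),.083);b=wat(s,c,*f(325,342),.083);print('bar',a,b,np.degrees(np.arctan2(*(b-a)[1::-1])),np.hypot(*(b-a)[:2]))
print('bearing',wat(s,c,111,147,.014),[wat(s,c,83+x/5,115+y/5,.014)[:2] for x,y in((35,160),(245,160),(140,37),(140,283))])
print('cap',wat(s,c,138,258,.012))
s,c=pickle.load(open('w_sp.pkl','rb'));print('spacer',wat(s,c,274.7,258.5,.024))
E
```

```text
nose [ 0.49284742 -0.02184318  0.094     ] flange [ 0.48840846 -0.02130864  0.02      ]
bar [ 0.49694395 -0.03184187  0.083     ] [ 0.48778032 -0.01172464  0.083     ] 114.48981133777984 0.022105998588712573
bearing [ 0.42831737 -0.21242285  0.014     ] [array([ 0.42642972, -0.24148739]), array([ 0.42989833, -0.18535507]), array([ 0.40085631, -0.21021702]), array([ 0.45624365, -0.21549647])]
cap [ 0.56317207 -0.19659638  0.012     ]
spacer [0.46543046 0.20967188 0.024     ]
```

```bash
python3 -m inch '[[-4.8,-18.6,-6,0,8.7],[-4.8,-18.6,-6,0,8.7],[-4.8,-18.6,-6,0,8.7],[-4.8,-18.6,-6,0,8.7],[-4.8,-18.6,-6,0,8.7],[-4.8,-18.6,-6,0,8.7],[-4.8,-18.6,-6,0,8.7],[-4.8,-18.6,-6,0,8.7],[-4.8,-18.6,-6,0,8.7]]'; python3 snap.py w_b
python3 - <<'E'
from h import *
s,c=pickle.load(open('w_b.pkl','rb'));im=c['image']
o=np.zeros((600,800,3),np.uint8)
for i,(P,k) in enumerate((([.428,-.2128,.014],4),([.565,-.203,.012],4))):
    p=wpix(s,c,P);x,y=(p-50).round().astype(int);y=min(y,320);print(p,x,y);o[:400,400*i:400*i+400]=cv2.resize(im[y:y+100,x:x+100],(400,400),interpolation=2)
cv2.imwrite('pics/crop3.png',o)
E
```

```text
time_s: 2.58
position: [0.4284, -0.2097, 0.123]
tcp_rot: [[-1.0, -0.001, -0.0], [-0.001, 1.0, 0.001], [0.0, 0.001, -1.0]]
force: [-0.4, 0.2, 0.1]
opening: 1.004
grasp_force: 0.0
2.5833 [ 0.4284 -0.2097  0.123 ] [ -39.5   28.3  108.4    0.    43.3 -129.6] [-0.001  1.     0.001]
[274.09299355 201.42906776] 224 151
[284.20824411 327.68443492] 234 278
```

View pics/crop3.png

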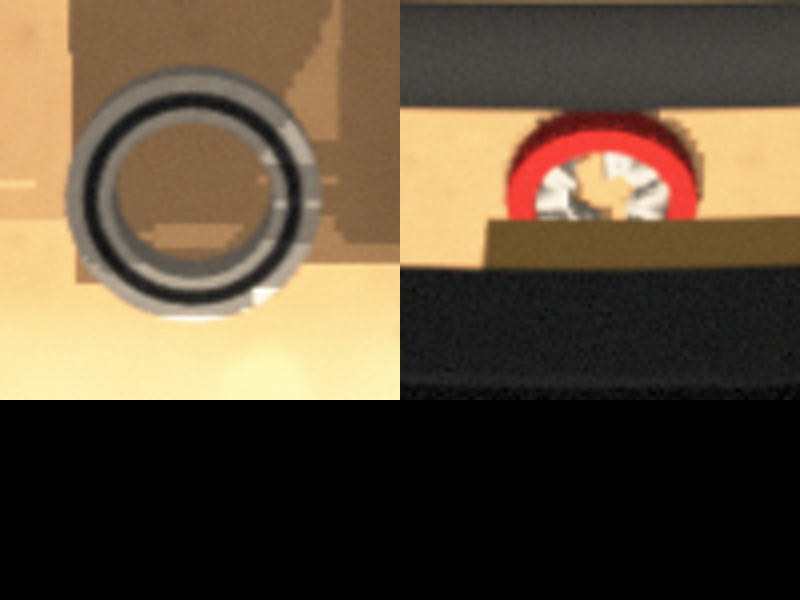

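```bash
python3 - <<'E'
from h import *
from rig import readout
s,c=pickle.load(open('w_b.pkl','rb'))
print(wat(s,c,224+193/4,151+198.5/4,.014), [wat(s,c,224+x/4,151+y/4,.014)[:2].round(4) for x,y in((68,199),(318,199),(193,318))])
print(readout.read_state()['position'])
E
```

```text
[ 0.42727979 -0.21439348  0.014     ] [array([ 0.4274, -0.2416]), array([ 0.4273, -0.1873]), array([ 0.4549, -0.2145])]
[ 0.42861479 -0.20988165  0.12306604]
```

```bash
python3 -m inch '[[-0.1,-0.4,-3,0,8.7],[-0.1,-0.4,-6,0,8.7],[-0.1,-0.4,-9,0,8.7],[-0.1,-0.4,-11.2,0,8.7],[-0.1,-0.4,-11.2,0,8.7],[-0.1,-0.4,-11.2,0,8.7]]'
```

```text
time_s: 3.13
position: [0.4272, -0.2144, 0.0102]
tcp_rot: [[-1.0, -0.0, -0.002], [-0.0, 1.0, 0.002], [0.002, 0.002, -1.0]]
force: [1.0, -0.1, 0.7]
opening: 0.996
grasp_force: 0.0
```

```bash
python3 -m inch '[[0,0,-0.6,0,8.7],[0,0,-0.7,0,8.7],[0,0,-0.7,0,4.5],[0,0,-0.7,0,4.5],[0,0,-0.7,0,4.5],[0,0,-0.7,0,4.5],[0,0,-0.7,0,4.5],[0,0,-0.7,0,4.5]]'
```

```text
time_s: 3.8
position: [0.4274, -0.2161, 0.0038]
tcp_rot: [[-1.0, 0.002, 0.0], [0.002, 1.0, -0.0], [-0.0, -0.0, -1.0]]
force: [0.8, 1.2, 2.7]
opening: 0.632
grasp_force: 28.7
```

```bash
python3 -m inch '[[0,0,4,0,4.5],[0,0,8,0,4.5],[0,0,12,0,4.5],[1.3,3.9,14,0,4.5],[2.6,7.8,14,0,4.5],[3.9,11.7,14,0,4.5],[5.2,15.6,14,0,4.5],[6.51,19.25,14,0,4.5],[6.51,19.25,14,0,4.5],[6.51,19.25,14,0,4.5]]'; python3 snap.py w_b2
```

```text
time_s: 4.63
position: [0.4922, -0.0212, 0.1433]
tcp_rot: [[-1.0, -0.004, -0.001], [-0.004, 1.0, 0.0], [0.001, 0.0, -1.0]]
force: [0.0, -0.4, -0.9]
opening: 0.63
grasp_force: 30.0
4.6333 [ 0.4922 -0.0212  0.1433] [ -15.5   27.2  105.3   -0.    47.6 -105.7] [-0.004  1.     0.   ]
```

```bash
python3 -m inch '[[0,-0.05,-2,0,4.5],[0,-0.05,-4,0,4.5],[0,-0.05,-5,0,4.5],[0,-0.05,-6,0,4.5],[0,-0.05,-7.2,0,4.5],[0,-0.05,-7.2,0,4.5],[0,-0.05,-7.2,0,4.5]]'
```

```text
time_s: 5.27
position: [0.492, -0.0247, 0.0712]
tcp_rot: [[-1.0, 0.003, -0.001], [0.003, 1.0, 0.0], [0.001, 0.0, -1.0]]
force: [-1.0, -0.4, -1.1]
opening: 0.634
grasp_force: 30.0
```

```bash
python3 -m inch '[[0,0,-0.4,0,4.5],[0,0,-0.8,0,4.5],[0,0,-1.0,0,4.5],[0,0,-1.0,0,4.5]]'
```

```text
time_s: 5.6
position: [0.4923, -0.0239, 0.0614]
tcp_rot: [[-1.0, 0.002, -0.0], [0.002, 1.0, 0.0], [0.0, 0.0, -1.0]]
force: [-0.3, -0.3, -1.1]
opening: 0.631
grasp_force: 30.0
```

```bash
python3 -m inch '[[0,0,-0.3,0,4.5],[0,0,-0.6,0,4.5],[0,0,-0.6,0,4.5]]'; python3 -m inch '[[0,0,-0.3,0,4.5],[0,0,-0.6,0,4.5],[0,0,-0.6,0,4.5]]'
```

```text
time_s: 5.85
position: [0.4922, -0.0238, 0.0551]
tcp_rot: [[-1.0, 0.001, -0.001], [0.001, 1.0, 0.0], [0.001, 0.0, -1.0]]
force: [0.8, 0.1, -1.2]
opening: 0.629
grasp_force: 30.0
time_s: 6.1
position: [0.4921, -0.0238, 0.049]
tcp_rot: [[-1.0, 0.002, -0.001], [0.002, 1.0, 0.0], [0.001, 0.0, -1.0]]
force: [-0.4, 0.6, -1.6]
opening: 0.63
grasp_force: 30.0
```

```bash
python3 -m inch '[[0,0,-0.3,0,4.5],[0,0,-0.6,0,4.5],[0,0,-0.8,0,4.5],[0,0,-0.8,0,4.5]]'; python3 -m inch '[[0,0,-0.1,0,4.5],[0,0,-0.1,0,4.5]]'
```

```text
time_s: 6.43
position: [0.4921, -0.0239, 0.0411]
tcp_rot: [[-1.0, 0.002, -0.001], [0.002, 1.0, 0.0], [0.001, 0.0, -1.0]]
force: [0.7, 0.8, -0.7]
opening: 0.632
grasp_force: 30.0
time_s: 6.6
position: [0.4924, -0.0239, 0.0404]
tcp_rot: [[-1.0, 0.002, -0.0], [0.002, 1.0, 0.0], [0.0, 0.0, -1.0]]
force: [-0.4, 0.2, -0.7]
opening: 0.631
grasp_force: 30.0
```

```bash
python3 -m inch '[[0,0,-0.1,0,4.5],[0,0,-0.15,0,4.5],[0,0,-0.15,0,8.7],[0,0,-0.15,0,8.7],[0,0,-0.15,0,8.7],[0,0,-0.15,0,8.7]]'; python3 -m inch '[[0,0,4,0,8.7],[0,0,8,0,8.7],[0,0,12,0,8.7],[-0.3,4.2,12.5,0,8.7],[-0.6,8.4,12.5,0,8.7],[-1.1,12.6,12.5,0,8.7],[-1.6,16.8,12.5,0,8.7],[-2.2,21,12.5,0,8.7],[-2.7,23.1,12.5,0,8.7],[-2.7,23.1,12.5,0,8.7]]';python3 snap.py w_s2
python3 - <<'E'
from h import *
s,c=pickle.load(open('w_s2.pkl','rb'));im=c['image']
o=np.zeros((400,800,3),np.uint8)
for i,P in enumerate(([.465,.2085,.024],[.4925,-.0225,.05])):
    p=wpix(s,c,P);x,y=(p-50).round().astype(int);x=max(x,0);print(p,x,y);o[:400,400*i:400*i+400]=cv2.resize(im[y:y+100,x:x+100],(400,400),interpolation=2)
cv2.imwrite('pics/crop4.png',o)
E
```

```text
time_s: 7.1
position: [0.4926, -0.024, 0.0391]
tcp_rot: [[-1.0, 0.002, 0.0], [0.002, 1.0, -0.0], [-0.0, -0.0, -1.0]]
force: [-1.1, 0.2, -0.5]
opening: 0.851
grasp_force: 0.0
time_s: 7.93
position: [0.4637, 0.2113, 0.164]
tcp_rot: [[-1.0, -0.004, -0.001], [-0.004, 1.0, 0.001], [0.001, 0.001, -1.0]]
force: [0.2, 0.4, 0.7]
opening: 0.999
grasp_force: 0.0
7.9333 [0.4637 0.2113 0.164 ] [ 1.19e+01  2.63e+01  1.02e+02  1.00e-01  5.18e+01 -7.84e+01] [-0.004  1.     0.001]
[274.81582074 194.37366417] 225 144
[ 60.30446008 225.90388531] 10 176
```

View pics/crop4.png

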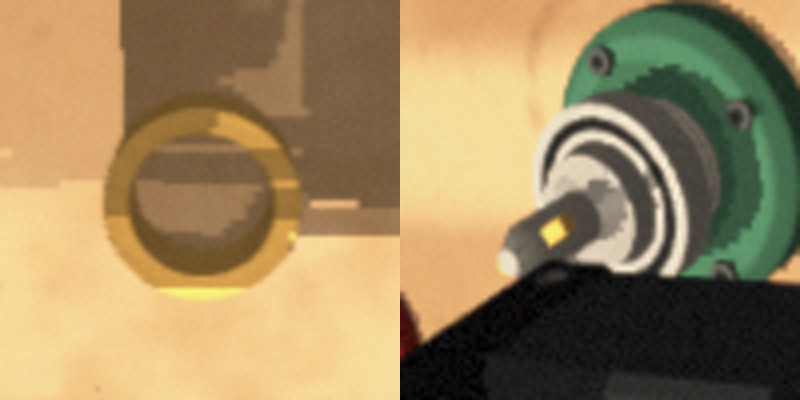

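The bearing lies level on the seat round the shaft (right half). The spacer's top face is centred at crop (204,203).

```bash
python3 - <<'E'
from h import *
from rig import readout
s,c=pickle.load(open('w_s2.pkl','rb'))
print([wat(s,c,225+x/4,144+y/4,.024)[:2].round(4) for x,y in((204,203),(106,203),(303,203),(204,300),(204,106))],readout.read_state()['position'])
E
```

```text
[array([0.4654, 0.2096]), array([0.4655, 0.1861]), array([0.4652, 0.2334]), array([0.4899, 0.2097]), array([0.4417, 0.2096])] [0.46434256 0.20921942 0.16394336]
```

```bash
python3 -m inch '[[0.1,0.05,-4,0,8.7],[0.1,0.05,-8,0,8.7],[0.1,0.05,-12,0,8.7],[0.1,0.05,-14.5,0,8.7],[0.1,0.05,-15.7,0,8.7],[0.1,0.05,-15.7,0,8.7],[0.1,0.05,-15.7,0,8.7]]'; python3 -m inch '[[0,0,0,0,3.8],[0,0,0,0,3.8],[0,0,0,0,3.8],[0,0,0,0,3.8],[0,0,0,0,3.8],[0,0,0,0,3.8],[0,0,0,0,3.8]]'
```

```text
time_s: 8.57
position: [0.4664, 0.2064, 0.0064]
tcp_rot: [[-1.0, 0.003, -0.002], [0.003, 1.0, -0.001], [0.002, -0.001, -1.0]]
force: [0.9, -0.3, 0.2]
opening: 0.998
grasp_force: 0.0
time_s: 9.15
position: [0.4665, 0.2076, 0.0073]
tcp_rot: [[-1.0, 0.001, 0.0], [0.001, 1.0, 0.0], [-0.0, 0.0, -1.0]]
force: [0.9, -0.4, 0.3]
opening: 0.55
grasp_force: 0.5
```

```bash
python3 -m inch '[[0,0,0,0,3.8],[0,0,0,0,3.8],[0,0,4,0,3.8],[0,0,8,0,3.8],[0,0,12,0,3.8],[0.4,-3.9,14,0,3.8],[0.9,-7.8,14,0,3.8],[1.3,-11.7,14,0,3.8],[1.8,-15.6,14,0,3.8],[2.2,-19.5,14,0,3.8]]'; python3 -m inch '[[0.5,-3.65,0,0,3.8],[0.5,-3.65,0,0,3.8],[0.5,-3.65,0,0,3.8],[0.5,-3.65,0,0,3.8]]'
```

```text
time_s: 9.98
position: [0.4882, 0.011, 0.1472]
tcp_rot: [[-1.0, 0.001, 0.0], [0.001, 1.0, -0.0], [-0.0, -0.0, -1.0]]
force: [0.6, -0.2, -1.2]
opening: 0.544
grasp_force: 30.0
time_s: 10.32
position: [0.4925, -0.0236, 0.1466]
tcp_rot: [[-1.0, 0.003, -0.002], [0.003, 1.0, 0.001], [0.002, 0.001, -1.0]]
force: [-0.9, -0.4, -1.3]
opening: 0.54
grasp_force: 30.0
```

```bash
python3 -m inch '[[0.05,0,-2,0,3.8],[0.05,0,-4,0,3.8],[0.05,0,-5,0,3.8],[0.05,0,-6,0,3.8],[0.05,0,-7,0,3.8],[0.05,0,-7,0,3.8],[0.05,0,-7,0,3.8]]'; python3 -m inch '[[0,0,-0.4,0,3.8],[0,0,-0.8,0,3.8],[0,0,-1.2,0,3.8],[0,0,-1.2,0,3.8]]'
```

```text
time_s: 10.9
position: [0.4937, -0.0235, 0.0767]
tcp_rot: [[-1.0, 0.001, -0.001], [0.001, 1.0, 0.0], [0.001, 0.0, -1.0]]
force: [0.6, 0.4, -1.2]
opening: 0.543
grasp_force: 30.0
time_s: 11.23
position: [0.4937, -0.024, 0.0646]
tcp_rot: [[-1.0, 0.002, -0.001], [0.002, 1.0, 0.0], [0.001, 0.0, -1.0]]
force: [0.1, -0.1, -1.0]
opening: 0.546
grasp_force: 30.0
```

```bash
python3 -m inch '[[0,0,-0.3,0,3.8],[0,0,-0.6,0,3.8],[0,0,-0.7,0,3.8],[0,0,-0.7,0,3.8]]'; python3 -m inch '[[0,0,-0.1,0,3.8],[0,0,-0.1,0,3.8]]'
```

```text
time_s: 11.57
position: [0.4938, -0.0239, 0.0577]
tcp_rot: [[-1.0, 0.002, -0.001], [0.002, 1.0, 0.0], [0.001, 0.0, -1.0]]
force: [0.2, 0.6, -1.2]
opening: 0.546
grasp_force: 30.0
time_s: 11.73
position: [0.494, -0.024, 0.0572]
tcp_rot: [[-1.0, 0.002, 0.0], [0.002, 1.0, -0.0], [-0.0, -0.0, -1.0]]
force: [-0.7, 0.4, 2.5]
opening: 0.539
grasp_force: 30.0
```

```bash
python3 -m inch '[[0,0,0,0,8.7],[0,0,0,0,8.7],[0,0,0,0,8.7],[0,0,0,0,8.7],[0,0,4,0,8.7],[0,0,8,0,8.7],[0.4,-1,10,0,8.7],[1.5,-4.5,10,0,8.7],[3,-8.4,10,0,8.7],[4.5,-12.3,10,0,8.7]]'; python3 -m inch '[[1.4,-3,-1,0,8.7],[2.6,-6,-1,0,8.7],[2.6,-6,-1,0,8.7],[2.6,-6,-1,0,8.7],[2.6,-6,-1,0,8.7]]';python3 snap.py w_c
python3 - <<'E'
from h import *
s,c=pickle.load(open('w_c.pkl','rb'));im=c['image']
o=np.zeros((400,800,3),np.uint8)
for i,P in enumerate(([.5655,-.205,.012],[.4935,-.0225,.07])):
    p=wpix(s,c,P);x,y=(p-[[40,40],[50,50]][i]).round().astype(int);x=max(x,0);n=[80,100][i];print(p,x,y);o[:400,400*i:400*i+400]=cv2.resize(im[y:y+n,x:x+n],(400,400),interpolation=2)
cv2.imwrite('pics/crop5.png',o)
E
```

```text
time_s: 12.57
position: [0.5393, -0.1475, 0.158]
tcp_rot: [[-1.0, -0.0, 0.001], [-0.0, 1.0, -0.001], [-0.001, -0.001, -1.0]]
force: [0.5, -0.5, 0.7]
opening: 0.994
grasp_force: 0.0
time_s: 12.98
position: [0.564, -0.2061, 0.1466]
tcp_rot: [[-1.0, 0.002, -0.002], [0.002, 1.0, 0.001], [0.002, 0.001, -1.0]]
force: [-0.4, 0.6, -0.4]
opening: 0.997
grasp_force: 0.0
12.9833 [ 0.564  -0.2061  0.1466] [ -30.7   33.8   89.7    0.    56.7 -120.6] [0.002 1.    0.001]
[278.86119201 196.27832866] 239 156
[493.2948023  133.01469965] 443 83
```

View pics/crop5.png

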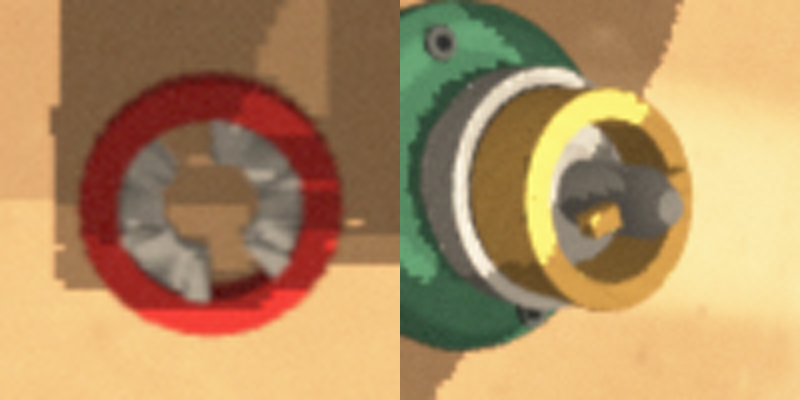

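```bash
python3 - <<'E'
from h import *
s,c=pickle.load(open('w_c.pkl','rb'));im=c['image']
P=[wat(s,c,239+x/5,156+y/5,.012)[:2].round(4) for x,y in((211,205),(80,205),(342,205),(211,337),(211,72))];print(P)
hsv=cv2.cvtColor(cv2.GaussianBlur(im,(0,0),.5),cv2.COLOR_BGR2HSV)
cx,cy=.5*(P[1][0]+P[2][0]),.5*(P[1][1]+P[2][1]);cx=P[3][0]-.0252
th=np.radians(np.arange(0,360,3))
for r in(.0115,.0135,.0155):
    q=[wpix(s,c,[cx+r*np.cos(t),cy+r*np.sin(t),.010]) for t in th]
    m=np.array(q,np.float32)[None];S=cv2.remap(hsv[...,1],m[...,0],m[...,1],1)[0]
    print(r,[(int(np.degrees(t).round()),int(v)) for t,v in zip(th,S) if v>75])
from rig import readout;print(cx,cy,readout.read_state()['position'])
E
```

```text
[array([ 0.5662, -0.2028]), array([ 0.5662, -0.2276]), array([ 0.5662, -0.178 ]), array([ 0.5926, -0.2028]), array([ 0.5407, -0.2028])]
0.0115 [(0, 109), (3, 119), (6, 124), (9, 126), (12, 125), (15, 124), (18, 124), (21, 126), (24, 128), (27, 129), (30, 127), (33, 121), (36, 112), (39, 94), (183, 92), (186, 113), (189, 121), (192, 125), (195, 126), (198, 125), (201, 125), (204, 126), (207, 123), (210, 117), (213, 106), (216, 94), (219, 80), (357, 89)]
0.0135 [(0, 111), (3, 123), (6, 127), (9, 128), (12, 128), (15, 127), (18, 128), (21, 130), (24, 131), (27, 128), (30, 125), (33, 121), (36, 113), (39, 95), (183, 97), (186, 116), (189, 124), (192, 125), (195, 124), (198, 124), (201, 125), (204, 125), (207, 124), (210, 119), (213, 102), (216, 80), (357, 83)]
0.0155 [(0, 133), (3, 176), (6, 184), (9, 186), (12, 187), (15, 184), (18, 179), (21, 174), (24, 174), (27, 175), (30, 178), (33, 171), (36, 147), (39, 106), (183, 100), (186, 119), (189, 124), (192, 124), (195, 125), (198, 125), (201, 127), (204, 126), (207, 126), (210, 123), (213, 110), (216, 89), (357, 84)]
0.5674 -0.20279999999999998 [ 0.5638724  -0.20543677  0.14671051]
```

```bash
python3 -m inch '[[0.3,0.2,-4,0,8.7],[0.3,0.2,-8,0,8.7],[0.3,0.2,-12,0,8.7],[0.3,0.2,-13.5,0,8.7],[0.3,0.2,-13.5,0,8.7],[0.3,0.2,-13.5,0,8.7]]'
```

```text
time_s: 13.53
position: [0.5671, -0.2031, 0.0116]
tcp_rot: [[-1.0, 0.0, -0.002], [0.0, 1.0, 0.001], [0.002, 0.001, -1.0]]
force: [0.4, -0.6, 0.2]
opening: 1.004
grasp_force: 0.0
```

```bash
python3 -m inch '[[0,0,-0.7,0,8.7],[0,0,-0.8,0,8.7],[0,0,-0.8,0,4],[0,0,-0.8,0,4],[0,0,-0.8,0,4],[0,0,-0.8,0,4],[0,0,-0.8,0,4],[0,0,-0.8,0,4],[0,0,-0.8,0,4],[0,0,-0.8,0,4]]'
```

```text
time_s: 14.37
position: [0.5679, -0.2048, 0.0042]
tcp_rot: [[-1.0, 0.002, 0.0], [0.002, 1.0, -0.0], [-0.0, -0.0, -1.0]]
force: [-0.6, 0.2, 1.2]
opening: 0.559
grasp_force: 30.0
```

```bash
python3 -m inch '[[0,0,4,0,4],[0,0,8,0,4],[-1,1.5,12,-7,4],[-2,3,14.5,-14,4],[-3,4.5,14.5,-21,4],[-4,6,14.5,-28,4],[-5,7.5,14.5,-35,4],[-6,9,14.5,-42,4],[-6.7,10.3,14.5,-49,4],[-7.5,11.5,14.5,-56,4]]'; python3 -m inch '[[0,0,0,-7,4],[0,0,0,-14,4],[0,0,0,-21,4],[0,0,0,-28.5,4],[0,0,0,-28.5,4],[0,0,0,-28.5,4],[0,0,0,-28.5,4]]';python3 snap.py w_n
python3 - <<'E'
from h import *
s,c=pickle.load(open('w_n.pkl','rb'));im=c['image'];K=120
p=wpix(s,c,[.4925,-.023,.09]);x,y=(p-K/2).round().astype(int);print(p,x,y);x=max(x,0);y=max(y,0)
cv2.imwrite('pics/crop6.png',cv2.resize(im[y:y+K,x:x+K],(600,600),interpolation=2))
E
```

```text
time_s: 15.2
position: [0.4921, -0.0888, 0.149]
tcp_rot: [[-0.553, 0.833, -0.0], [0.833, 0.553, 0.0], [0.0, -0.0, -1.0]]
force: [0.2, -0.8, -1.2]
opening: 0.557
grasp_force: 30.0
time_s: 15.78
position: [0.4927, -0.0897, 0.149]
tcp_rot: [[-0.097, 0.995, -0.0], [0.995, 0.097, 0.0], [0.0, -0.0, -1.0]]
force: [-0.7, -0.1, -1.8]
opening: 0.562
grasp_force: 30.0
15.7833 [ 0.4927 -0.0897  0.149 ] [-23.1  27.1 103.9  -0.   49.  -28.7] [ 0.995  0.097 -0.   ]
[288.814261   130.68057686] 229 71
```

View pics/crop6.png

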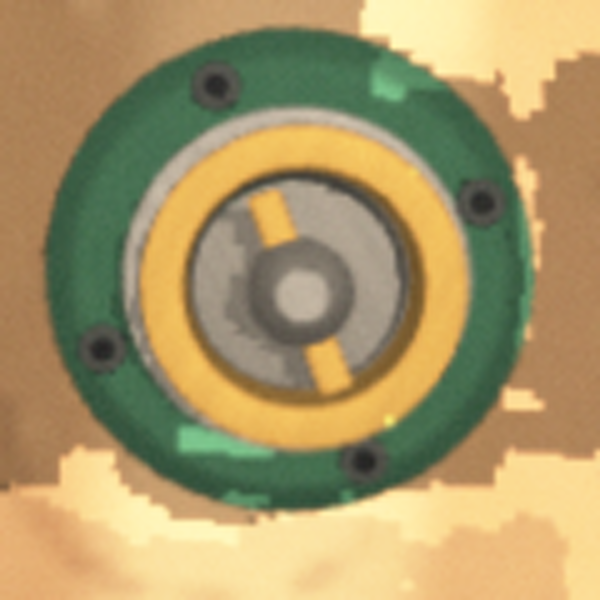

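The spacer is seated and the nose top is at crop (302,296). The bar ends are at (265,193) and (336,390).

```bash
python3 - <<'E'
from h import *
s,c=pickle.load(open('w_n.pkl','rb'));f=lambda x,y,z:wat(s,c,229+x/5,71+y/5,z)
print(f(302,296,.094),f(306,288,.074));a,b=f(265,193,.085),f(336,390,.085);print((a+b)/2,np.degrees(np.arctan2(*(b-a)[1::-1])),np.hypot(*(b-a)[:2]))
E
```

```text
[ 0.4927235  -0.02241814  0.094     ] [ 0.49386206 -0.02227365  0.074     ]
[ 0.49281442 -0.02233771  0.085     ] -64.51911539476758 0.029180389461836362
```

```bash
python3 -m inch '[[-0.1,3.3,0,0,4],[-0.15,6.63,0,0,4],[-0.15,6.63,0,0,4],[-0.15,6.63,-2.5,0,4],[-0.15,6.63,-4.5,0,4],[-0.15,6.63,-4.8,0,4],[-0.15,6.63,-4.8,0,4],[-0.15,6.63,-4.8,0,4]]'
```

```text
time_s: 16.5
position: [0.4917, -0.0237, 0.1013]
tcp_rot: [[-0.095, 0.996, 0.0], [0.996, 0.095, -0.0], [-0.0, 0.0, -1.0]]
force: [0.2, -0.0, -0.8]
opening: 0.562
grasp_force: 30.0
```

Now lower gently toward the bar (TCP ≈ 0.089 if it lands on top of it).

```bash
python3 -m inch '[[0,0,-0.4,0,4],[0,0,-0.8,0,4],[0,0,-0.8,0,4]]'; python3 -m inch '[[0,0,-0.2,0,4],[0,0,-0.4,0,4],[0,0,-0.4,0,4]]'; python3 -m inch '[[0,0,-0.2,0,4],[0,0,-0.3,0,4],[0,0,-0.3,0,4]]'
```

```text
time_s: 16.75
position: [0.4914, -0.0236, 0.0931]
tcp_rot: [[-0.094, 0.996, 0.0], [0.996, 0.094, -0.0], [-0.0, 0.0, -1.0]]
force: [-0.5, -0.2, -1.3]
opening: 0.558
grasp_force: 30.0
time_s: 17.0
position: [0.4912, -0.0234, 0.0889]
tcp_rot: [[-0.094, 0.996, -0.0], [0.996, 0.094, 0.0], [0.0, -0.0, -1.0]]
force: [0.5, -0.2, -0.2]
opening: 0.557
grasp_force: 30.0
time_s: 17.25
position: [0.4912, -0.0234, 0.0858]
tcp_rot: [[-0.094, 0.996, -0.0], [0.996, 0.094, 0.0], [0.0, -0.0, -1.0]]
force: [0.3, -0.2, -0.7]
opening: 0.565
grasp_force: 30.0
```

```bash
python3 -m inch '[[0,0,-0.2,0,4],[0,0,-0.5,0,4],[0,0,-0.5,0,4]]'; python3 -m inch '[[0,0,-0.15,0,4],[0,0,-0.25,0,4],[0,0,-0.25,0,4],[0,0,-0.25,0,4]]'
```

```text
time_s: 17.5
position: [0.4911, -0.0233, 0.0806]
tcp_rot: [[-0.094, 0.996, -0.001], [0.996, 0.094, 0.0], [0.0, -0.001, -1.0]]
force: [0.6, 1.0, -0.9]
opening: 0.559
grasp_force: 30.0
time_s: 17.83
position: [0.4913, -0.0234, 0.0785]
tcp_rot: [[-0.094, 0.996, -0.0], [0.996, 0.094, 0.0], [0.0, -0.0, -1.0]]
force: [-0.2, -0.5, -0.5]
opening: 0.557
grasp_force: 30.0
```

```bash
python3 -m inch '[[0,0,-0.1,0,4],[0,0,-0.2,0,4],[0,0,-0.2,0,4]]'; python3 -m inch '[[0,0,-0.1,0,4],[0,0,-0.3,0,4],[0,0,-0.3,0,4]]';  python3 -m inch '[[0,0,-0.1,0,4],[0,0,-0.2,0,4],[0,0,-0.2,0,4]]'
```

```text
time_s: 18.08
position: [0.4915, -0.0235, 0.0767]
tcp_rot: [[-0.094, 0.996, 0.0], [0.996, 0.094, -0.0], [-0.0, 0.0, -1.0]]
force: [0.8, 0.5, 2.4]
opening: 0.562
grasp_force: 30.0
time_s: 18.33
position: [0.4915, -0.0235, 0.0736]
tcp_rot: [[-0.094, 0.996, 0.0], [0.996, 0.094, -0.0], [-0.0, 0.0, -1.0]]
force: [-0.6, -0.2, 5.4]
opening: 0.562
grasp_force: 30.0
time_s: 18.58
position: [0.4915, -0.0235, 0.0718]
tcp_rot: [[-0.094, 0.996, 0.0], [0.996, 0.094, -0.0], [-0.0, 0.0, -1.0]]
force: [-0.4, 0.5, 5.4]
opening: 0.565
grasp_force: 30.0
```

```bash
python3 -m inch '[[0,0,-0.1,0,4],[0,0,-0.2,0,4],[0,0,-0.2,0,4],[0,0,-0.2,0,4]]';  python3 -m inch '[[0,0,-0.1,0,4],[0,0,-0.2,0,4],[0,0,-0.2,0,4],[0,0,-0.2,0,4]]'
```

```text
time_s: 18.92
position: [0.4915, -0.0235, 0.07]
tcp_rot: [[-0.094, 0.996, 0.001], [0.996, 0.094, -0.0], [-0.0, 0.0, -1.0]]
force: [-1.3, 0.9, 7.9]
opening: 0.557
grasp_force: 30.0
time_s: 19.25
position: [0.4915, -0.0235, 0.0682]
tcp_rot: [[-0.094, 0.996, 0.001], [0.996, 0.094, -0.0], [-0.0, 0.001, -1.0]]
force: [-1.4, 1.2, 9.3]
opening: 0.561
grasp_force: 30.0
```

```bash
python3 -m inch '[[0,0,-0.05,0,4],[0,0,-0.1,0,4],[0,0,-0.1,0,4]]';  python3 -m inch '[[0,0,0,0,4],[0,0,0,0,4]]'
```

```text
time_s: 19.5
position: [0.4915, -0.0235, 0.0673]
tcp_rot: [[-0.094, 0.996, 0.001], [0.996, 0.094, -0.0], [-0.0, 0.001, -1.0]]
force: [-1.3, 0.4, 10.3]
opening: 0.558
grasp_force: 30.0
time_s: 19.67
position: [0.4915, -0.0235, 0.0673]
tcp_rot: [[-0.094, 0.996, 0.001], [0.996, 0.094, -0.0], [-0.0, 0.001, -1.0]]
force: [-1.5, 0.0, 9.6]
opening: 0.563
grasp_force: 30.0
```

```bash
python3 -m inch '[[0,0,-0.05,0,4],[0,0,-0.1,0,4],[0,0,-0.1,0,4]]';  python3 -m inch '[[0,0,-0.03,0,4],[0,0,-0.03,0,4]]'
```

```text
time_s: 19.92
position: [0.4916, -0.0235, 0.0669]
tcp_rot: [[-0.094, 0.996, 0.001], [0.996, 0.094, -0.0], [-0.0, 0.001, -1.0]]
force: [-2.1, 0.3, 15.8]
opening: 0.562
grasp_force: 30.0
time_s: 20.08
position: [0.4916, -0.0235, 0.0669]
tcp_rot: [[-0.094, 0.996, 0.001], [0.996, 0.094, -0.0], [-0.001, 0.001, -1.0]]
force: [-3.0, 0.7, 17.1]
opening: 0.558
grasp_force: 30.0
```

```bash
python3 -m inch '[[0,0,0.2,0,4],[0,0,0.23,0,4],[0,0,0.23,0,4]]';  python3 -m inch '[[0,0,0,-6,4],[0,0,0,-12,4],[0,0,0,-12,4]]'; python3 -c "
from rig import readout;s=readout.read_state();print(s['moment'])"
```

```text
time_s: 20.33
position: [0.4915, -0.0235, 0.0684]
tcp_rot: [[-0.094, 0.996, 0.001], [0.996, 0.094, -0.0], [-0.0, 0.001, -1.0]]
force: [-1.6, 0.6, 9.4]
opening: 0.561
grasp_force: 30.0
time_s: 20.58
position: [0.4922, -0.0236, 0.0684]
tcp_rot: [[0.119, 0.993, 0.002], [0.993, -0.119, -0.001], [-0.0, 0.002, -1.0]]
force: [-1.0, -0.1, 8.4]
opening: 0.561
grasp_force: 30.0
[-0.04008098  0.21550894 -0.12332638]
```

```bash
python3 -m inch '[[0,0.02,0,-6,4],[0,0.04,0,-12,4],[0,0.06,0,-18,4],[0,0.08,0,-24,4],[0,0.08,0,-24,4]]';  python3 -m inch '[[0,0.02,0,-6,4],[0,0.04,0,-12,4],[0,0.06,0,-18,4],[0,0.08,0,-25,4],[0,0.08,0,-25,4],[0,0.08,0,-25,4]]'; python3 -c "
from rig import readout;s=readout.read_state();print(s['moment'])"
```

```text
time_s: 21.0
position: [0.4927, -0.023, 0.0685]
tcp_rot: [[0.512, 0.859, 0.003], [0.859, -0.512, -0.001], [0.001, 0.003, -1.0]]
force: [-0.4, 0.0, 8.6]
opening: 0.562
grasp_force: 30.0
time_s: 21.5
position: [0.493, -0.0225, 0.0685]
tcp_rot: [[0.825, 0.565, 0.004], [0.565, -0.825, -0.001], [0.002, 0.003, -1.0]]
force: [-0.2, -1.1, 9.3]
opening: 0.559
grasp_force: 30.0
[-0.18575304  0.17514557 -0.09115453]
```

```bash
python3 -m inch '[[0,0,0.1,0,4],[0,0,0.25,0,4],[0,0,0.25,0,4]]';  python3 -m inch '[[0,0,0.1,0,4],[0,0,0.2,0,4],[0,0,0.2,0,4]]'; python3 -m inch '[[0,0,0.1,0,4],[0,0,0.1,0,4],[0,0,0.1,0,4]]'
```

```text
time_s: 21.75
position: [0.493, -0.0225, 0.071]
tcp_rot: [[0.825, 0.565, 0.004], [0.565, -0.825, -0.001], [0.002, 0.003, -1.0]]
force: [-0.4, -1.2, 7.9]
opening: 0.559
grasp_force: 30.0
time_s: 22.0
position: [0.4929, -0.0225, 0.0727]
tcp_rot: [[0.825, 0.565, 0.003], [0.565, -0.825, -0.001], [0.002, 0.003, -1.0]]
force: [0.0, 0.1, 5.1]
opening: 0.565
grasp_force: 30.0
time_s: 22.25
position: [0.4927, -0.0225, 0.0735]
tcp_rot: [[0.825, 0.565, 0.003], [0.565, -0.825, -0.001], [0.002, 0.003, -1.0]]
force: [1.4, -2.2, 5.4]
opening: 0.557
grasp_force: 30.0
```

```bash
python3 -m inch '[[0,0,0.05,0,4],[0,0,0.05,0,4],[0,0,0.05,0,4]]';  python3 -m inch '[[0,0,0.05,0,4],[0,0,0.05,0,4]]'; python3 -m inch '[[0,0,0.05,0,4],[0,0,0.05,0,4]]'
```

```text
time_s: 22.5
position: [0.4927, -0.0225, 0.0739]
tcp_rot: [[0.825, 0.565, 0.003], [0.565, -0.825, -0.001], [0.002, 0.003, -1.0]]
force: [2.8, -1.9, 4.9]
opening: 0.561
grasp_force: 30.0
time_s: 22.67
position: [0.4925, -0.0224, 0.0741]
tcp_rot: [[0.825, 0.565, 0.002], [0.565, -0.825, -0.001], [0.001, 0.002, -1.0]]
force: [3.0, -3.6, 3.2]
opening: 0.561
grasp_force: 30.0
time_s: 22.83
position: [0.4925, -0.0224, 0.0742]
tcp_rot: [[0.825, 0.565, 0.002], [0.565, -0.825, -0.001], [0.001, 0.002, -1.0]]
force: [3.9, -3.5, -0.7]
opening: 0.559
grasp_force: 30.0
```

The cap stopped rising at about 4 mm of seat travel, so the bar is in the groove. Release and retreat.

```bash
python3 -m inch '[[0,0,-0.02,0,6],[0,0,-0.02,0,8.7],[0,0,-0.02,0,8.7],[0,0,-0.02,0,8.7],[0,0,-0.02,0,8.7],[0,0,3,0,8.7],[0,0,6,0,8.7],[0,0,8,0,8.7],[0,0,8,0,8.7],[0,0,8,0,8.7]]';python3 snap.py w_f
python3 - <<'E'
from h import *
from rig import cams
s,c=pickle.load(open('w_f.pkl','rb'));im=c['image'];K=100
p=wpix(s,c,[.4925,-.023,.078]);x,y=(p-K/2).round().astype(int);x=max(x,0);y=max(min(y,320),0);print(p,x,y)
t=cams.capture('scene')['image'];o=np.hstack([cv2.resize(im[y:y+K,x:x+K],(400,400),interpolation=2),cv2.resize(t[200:280,245:325],(400,400),interpolation=2)])
cv2.imwrite('pics/crop7.png',o)
E
```

```text
time_s: 23.67
position: [0.4915, -0.0217, 0.1553]
tcp_rot: [[0.825, 0.565, 0.002], [0.565, -0.825, -0.0], [0.001, 0.001, -1.0]]
force: [-0.5, -0.1, -0.4]
opening: 0.997
grasp_force: 0.0
23.6667 [ 0.4915 -0.0217  0.1553] [-15.6  25.9 104.9   0.   49.1  40. ] [ 0.565 -0.825  0.001]
[283.96169488 214.92772366] 234 165
```

View pics/crop7.png

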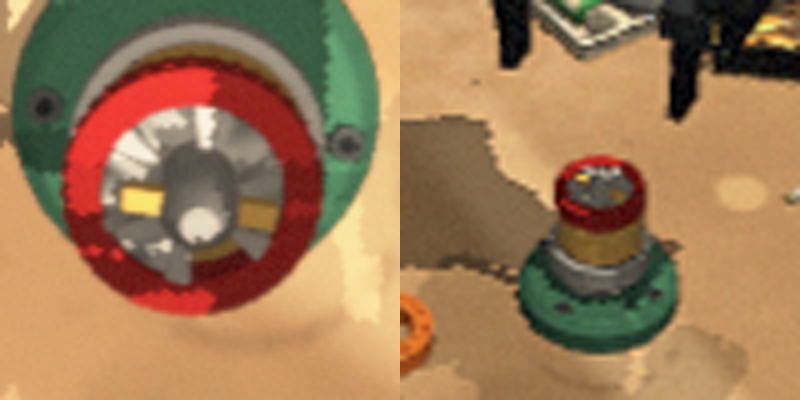

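The picture shows the cap level on the spacer. The bar at (142,200)–(260,213) sits in the grooves, with the slots well away from it at (215,265). Handing in.

```bash
python3 -c "
from rig import bot;print(bot.hand_in())"
```

```text
the job is handed in; nothing more can be done
None
```

I put the bearing, spacer and cap back on the spindle and handed the job in at about 24 s. In the last picture the cap is level with the cross bar in its grooves. The highest force I read was about 17 N, and the driver and pliers were never approached; the hand-in returned no verdict.

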